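# Put the loose spares away with their own kind

## Task

Clear the loose spares from the repair bench into the spare-parts case: each one goes into the insert that already holds a part of the same kind and size, standing upright on the insert's floor beside its mate - set down, not dropped. The large fan and the slim capacitor have no mate in the case: leave them where they stand.

Things in the scene. Friction and masses are not known exactly. Their poses are not given: they have to be found in the camera images.
- fan: the small square axial fan: black, 40 x 40 mm, 28 mm high, lying flat, about 50 g. Origin: centre of its underside; z up, x and y square to its flat sides. Loose on the bench; nothing unlisted within 55 mm of its centre.
- motor: the square stepper motor: aluminium end caps, black middle, 42 x 42 mm, body 34 mm high, with a thin shaft (5 mm) standing up to 52 mm from the middle of its top, about 240 g. A small white plug socket stands out 5 mm at the foot of its -y side, so it is best gripped across x. Origin: centre of its underside; z up, x and y square to its sides. Loose on the bench; nothing unlisted within 55 mm of its centre.
- thick_capacitor: the thick can capacitor: dark sleeve, upright cylinder 36 mm in diameter and 46 mm high, two aluminium screw terminals 3 mm high on top, about 70 g. Origin: centre of its underside; z is its axis, up. Loose on the bench; nothing unlisted within 55 mm of its centre.
- transformer: the small mains transformer: grey laminated iron core 42 mm along x, 18 mm along y, its top 37 mm high, with a yellow-taped winding through it that makes it 34 mm wide along y; a black foot 36 x 34 mm, about 190 g. Grip it across x, on the two ends of the core (42 mm). Origin: centre of its underside; z up. Loose on the bench; nothing unlisted within 55 mm of its centre.
- large_fan: look-alike: the large square axial fan, black, 60 x 60 mm, 25 mm high, lying flat; it has no mate in the case and stays where it is. Origin: centre of its underside; z up, x and y square to its sides.
- slim_capacitor: look-alike: the slim can capacitor, dark sleeve, upright cylinder 25 mm in diameter and 46 mm high, two small terminals on top; it has no mate in the case and stays where it is. Origin: centre of its underside; z is its axis, up.
- fan_insert: the small fans' place: open grey insert, 120 mm square, 27 mm high, walls and floor 2 mm, fixed in the black case with the 3 others (2 by 2, turned alike, order varies). One 40 mm fan (28 mm tall) is fixed in it, centred at y = +33 mm; free beside it: 116 mm along x, 70 mm along y, centred at y = -24 mm. Origin: centre of underside, 4 mm over the bench; z up, x and y along its sides.
- motor_insert: the stepper motors' place: open grey insert, 120 mm square, 27 mm high, walls and floor 2 mm, fixed in the black case with the 3 others (2 by 2, turned alike, order varies). One 42 mm square stepper motor with its shaft up (52 mm tall) is fixed in it, centred at y = +33 mm; free beside it: 116 mm along x, 70 mm along y, centred at y = -24 mm. Origin: centre of underside, 4 mm over the bench; z up, x and y along its sides.
- thick_capacitor_insert: the thick capacitors' place: open grey insert, 120 mm square, 27 mm high, walls and floor 2 mm, fixed in the black case with the 3 others (2 by 2, turned alike, order varies). One 36 mm thick can capacitor (49 mm tall) is fixed in it, centred at y = +33 mm; free beside it: 116 mm along x, 70 mm along y, centred at y = -24 mm. Origin: centre of underside, 4 mm over the bench; z up, x and y along its sides.
- transformer_insert: the transformers' place: open grey insert, 120 mm square, 27 mm high, walls and floor 2 mm, fixed in the black case with the 3 others (2 by 2, turned alike, order varies). One 42 mm transformer (37 mm tall) is fixed in it, centred at y = +33 mm; free beside it: 116 mm along x, 70 mm along y, centred at y = -24 mm. Origin: centre of underside, 4 mm over the bench; z up, x and y along its sides.

How it is judged:
At the end, for the whole second after the job is handed in: Small fan, motor, thick capacitor and transformer each stand upright (within 8 degrees) on the floor (4 mm) of the insert holding their own kind, inside its walls, released and at rest; large fan and slim capacitor are upright, within 15 mm of where they stood (x of fan in the frame of fan_insert between -0.058 and 0.058 m and y of fan in the frame of fan_insert between -0.058 and 0.058 m and z of fan in the frame of fan_insert below 0.006 m and angle between each of fan, motor, thick_capacitor, transformer, large_fan, slim_capacitor's own z axis and vertical below 0.15 rad and linear speed of each of fan, motor, thick_capacitor, transformer below 0.02 m/s and x of motor in the frame of motor_insert between -0.058 and 0.058 m and y of motor in the frame of motor_insert between -0.058 and 0.058 m and z of motor in the frame of motor_insert below 0.006 m and x of thick_capacitor in the frame of thick_capacitor_insert between -0.058 and 0.058 m and y of thick_capacitor in the frame of thick_capacitor_insert between -0.058 and 0.058 m and z of thick_capacitor in the frame of thick_capacitor_insert below 0.006 m and x of transformer in the frame of transformer_insert between -0.058 and 0.058 m and y of transformer in the frame of transformer_insert between -0.058 and 0.058 m and z of transformer in the frame of transformer_insert below 0.006 m and distance of each of large_fan, slim_capacitor from where it was at the start of the episode below 0.015 m); the robot touches nothing.
It fails at once if a spare is dropped or thrown (moves faster than 0.8 m/s, a fall of about 3 cm, out of the fingers) ((linear speed of fan above 0.8 m/s and contact force between the fingers and fan below 0.02 N) or (linear speed of motor above 0.8 m/s and contact force between the fingers and motor below 0.02 N) or (linear speed of thick_capacitor above 0.8 m/s and contact force between the fingers and thick_capacitor below 0.02 N) or (linear speed of transformer above 0.8 m/s and contact force between the fingers and transformer below 0.02 N)).
It fails at once if the large fan is shifted more than 15 mm from where it stood (distance of large_fan from where it was at the start of the episode above 0.015 m).
It fails at once if the slim capacitor is shifted more than 15 mm from where it stood (distance of slim_capacitor from where it was at the start of the episode above 0.015 m).
It also fails if it takes over 102 s, if anything falls off the work surface, if the arm or the gripper's body presses on something with over 40 N, if the wrist force passes 120 N, or if a joint passes its speed limit or range.

## Robot

A 7-joint arm with a two-finger parallel gripper is mounted at the origin on the work surface. World frame = base frame: x ahead of the robot, y to its left, z up, the work surface at z = 0. Lengths are in m, angles in rad, forces in N, time in s.
With the tool pointing down it reaches from about 0.35 to 0.9 m from the base axis. Payload 7.2 kg.
Tool frame: the origin (TCP) lies midway between the tips of the shut fingers; the grasp point (between the pads) lies 19 mm behind it (arm.grip_point_offset is the distance from the TCP to the grasp point, in m); z points along the fingers, y is the line along which they close (so a half turn about z gives the same grasp; the last joint's range is limited). The gripper opens to 88 mm and grips with 3 to 60 N. Pads are 20 mm wide; open, the fingers measure 115 mm over their backs; the gripper's body (75 mm by 178 mm) begins 61 mm behind the grasp point.
Start: joints at [1.077, 0.411, -0.013, 1.596, 0.006, 1.134, -0.082], TCP at [0.258, -0.569, 0.223] pointing down, gripper open.
Joint ranges: [-2.95, 2.95], [-0.29, 1.99], [-1.47, 1.44], [0.14, 2.54], [-1.03, 4.17], [0.13, 1.85], [-2.86, 2.86]. Speed limits (rad/s): [2.39, 2.39, 3.01, 3.01, 3.14, 3.14, 3.14].

## Interface

Orientations are given as a rotation vector (axis times angle).
In Python, from workcell import arm gives the robot as it stands. The module is installed in compiled form; this text tells all that it offers.
- The arm moves only by the tool carry_out, never from a script. Its argument "plan" is text: rows parted by semicolons, each of 5 numbers parted by spaces: the finger opening in mm, from 0 to 87.8, then the shift along the tool's x, y, z in mm, then the turn about the tool's z in degrees. A call has exactly 10 rows; each row is the pose to reach, as a shift and turn from the pose commanded when the call began, along the tool's axes at that moment; what a row does not reach only later rows make up. A row lasts 1/10 s, in which the tool goes at most 50 mm and 8.59 degrees, less where a joint would pass 70% of its speed; a pose out of reach is approached as far as the arm can. A call with a gripper value outside its range is refused whole. The fingers move at their own pace and stop on an object; the grip force is fixed at half the most. Time passes only in rows, so rows that repeat a pose let the fingers close, or fill a call up. It gives the time, the measured TCP pose, the force, the opening and the grip force at its end, in the units of the state.
- arm.sense(): the state, without advancing time (a new reading comes with each control period).
- arm.get_image(name): name is "side" or "top"; returns a dict with "img" (384x512x3 uint8, red, green, blue), "K" (3x3 intrinsics, pixels), "world_to_cam" (4x4, takes a point from world to camera coordinates). Camera axes: x right, y down, z forward; pixel columns grow to the right and rows downward; lengths in m; the calibration is good to about 2 mm. A picture is of the moment at which its call begins. There is no depth.
- arm.finish_job(): hands the job in; it is judged then, once.
Trained networks look in a picture, given as the dict that the camera call returned (one of the last four; its "shot" number tells which), for a name from the list of things; names that differ only in an ending like _2 or _b are one class to them, and where a whole thing is asked for, a point or a joint stands for the part that bears it (a point fixed in the world has none). Each returns a list of dicts, best first, with "score" (0 to 1); they miss things now and then, are a little off and sometimes report something else, mostly with a low value. They report only what shows in the picture. A call takes as long as a camera call.
- arm.masks_of(picture, name): "pixels" (384x512 bool, what is visible of it).
- arm.spot_point(picture, name): "centre" ([x, y, z] in m, in the coordinates of the camera as it stood for that picture, good to about 4 mm: a listed point, or the origin of a listed thing).
The state is a dict: "time_s": time; "joint_pos": joint angles; "joint_velocities": joint speeds; "joint_torque": joint torques, N m; "ee_pos": TCP position; "ee_rot": TCP orientation; "contact_force": force on the tool from outside, world axes, zero at the start; "ft_torque": the same for the moment, N m; "finger_gap": finger opening in m; "gripper_force": force on a finger pad.
Only numpy, scipy, OpenCV 4.12 (cv2) and the standard library are available. Lean on these libraries where they do the work, as an engineer would, in place of code of your own. Each camera call takes 0.05 s, during which the arm holds its last target. There are 200 camera calls.

## Working session

There is one attempt and no reset: what is moved stays moved. The work goes in short steps, Python scripts to look and compute and a tool call to move; the robot and the scene stay as the last step left them, time stands still between calls to the robot, and variables do not carry over. Pictures are saved under pics/ and viewed, at most 14 in all, crops included, and the job is handed in when it is done.

Besides the shell and the picture viewer there is one more tool, called after "Request:" as name(argument=value, ...), one argument or row to a line, values as JSON. carry_out: Moves the arm, as the interface text tells. Its arguments: {"type":"object","properties":{"plan":{"type":"string"}},"required":["plan"]}

```bash
mkdir -p pics; cat > h.py <<'E'
from workcell import arm
import numpy as np, cv2
from scipy.spatial.transform import Rotation as R
def world(p,c): 
    T=np.linalg.inv(p["world_to_cam"]); return (T@np.r_[c,1])[:3]
def ray(p,u,v,z):
    T=np.linalg.inv(p["world_to_cam"]); d=T[:3,:3]@np.linalg.inv(p["K"])@[u,v,1]; o=T[:3,3]
    return o+d*(z-o[2])/d[2]
def proj(p,w):
    c=p["world_to_cam"]@np.r_[w,1]; q=p["K"]@c[:3]; return q[:2]/q[2]
def save(p,n): cv2.imwrite(f"pics/{n}.png",p["img"][:,:,::-1])
N="fan motor thick_capacitor transformer large_fan slim_capacitor fan_insert motor_insert thick_capacitor_insert transformer_insert".split()
E
python3 - <<'E'
from h import *
np.set_printoptions(precision=3,suppress=True)
s=arm.sense(); print(s["ee_pos"],s["ee_rot"],R.from_rotvec(s["ee_rot"]).as_matrix(),s["finger_gap"],arm.grip_point_offset)
for c in("top","side"):
    p=arm.get_image(c); save(p,c+"0"); print(c,np.linalg.inv(p["world_to_cam"])[:3,3])
    for n in N: print(n,[(round(d["score"],2),world(p,d["centre"])) for d in arm.spot_point(p,n)[:3]])
E
```

```text
[ 0.258 -0.569  0.222] [-3.069 -0.664  0.001] [[ 0.911  0.413 -0.001]
 [ 0.413 -0.911  0.001]
 [-0.    -0.002 -1.   ]] 0.08762011036271801 0.0187
top [ 0.452 -0.03   0.936]
fan [(0.71, array([ 0.431, -0.354,  0.   ])), (0.64, array([ 0.441, -0.25 , -0.001])), (0.16, array([0.556, 0.181, 0.004]))]
motor [(0.52, array([ 0.594, -0.011, -0.001]))]
thick_capacitor [(0.67, array([ 0.576, -0.131,  0.002])), (0.47, array([0.578, 0.299, 0.004]))]
transformer [(0.87, array([ 0.431, -0.355,  0.001]))]
large_fan [(0.59, array([ 0.585, -0.352, -0.003]))]
slim_capacitor [(0.53, array([ 0.459, -0.031, -0.002]))]
fan_insert [(0.67, array([0.432, 0.202, 0.002])), (0.44, array([ 0.594, -0.009,  0.001]))]
motor_insert [(0.76, array([ 0.455,  0.326, -0.   ])), (0.72, array([ 0.438, -0.248,  0.   ]))]
thick_capacitor_insert [(0.69, array([0.579, 0.299, 0.002]))]
transformer_insert [(0.87, array([0.557, 0.181, 0.003]))]
side [0.074 0.462 0.74 ]
fan [(0.84, array([ 0.437, -0.25 , -0.001]))]
motor [(0.86, array([ 0.592, -0.008, -0.004])), (0.31, array([0.582, 0.302, 0.003]))]
thick_capacitor [(0.7, array([ 0.571, -0.13 ,  0.002]))]
transformer [(0.77, array([ 0.435, -0.356,  0.003]))]
large_fan [(0.6, array([ 0.582, -0.357, -0.003]))]
slim_capacitor [(0.66, array([ 0.457, -0.036, -0.001]))]
fan_insert [(0.65, array([0.434, 0.205, 0.001]))]
motor_insert [(0.67, array([0.462, 0.322, 0.005]))]
thick_capacitor_insert []
transformer_insert [(0.88, array([0.555, 0.181, 0.005]))]
```

View pics/top0.png

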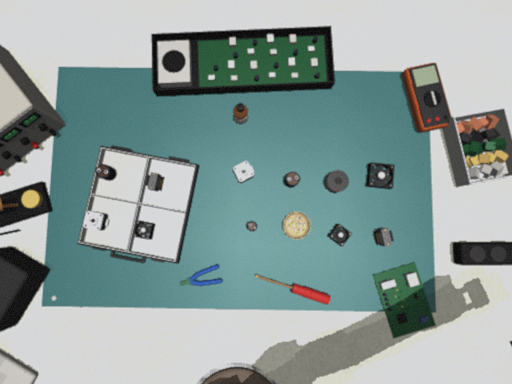

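View pics/side0.png

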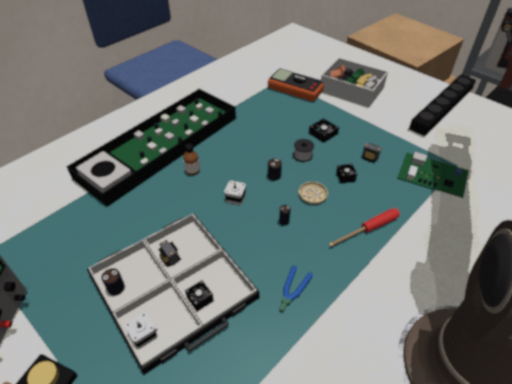

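The top view shows the motor (244,171), thick capacitor (292,179), fan (340,235), transformer (384,237), large fan (380,175) and slim capacitor (251,226). In the case, the mates sit on the left (+y) side of each insert. Next I need the yaws, so I'll make rectified crops.

```bash
cat > yaw.py <<'E'
from h import *
np.set_printoptions(precision=3,suppress=True)
P={c:arm.get_image(c) for c in("top","side")}
def patch(p,x,y,z,half,n):
    w=[(x+half,y+half),(x+half,y-half),(x-half,y-half),(x-half,y+half)]
    src=np.float32([proj(p,(a,b,z)) for a,b in w]); dst=np.float32([(0,0),(n,0),(n,n),(0,n)])
    return cv2.warpPerspective(p["img"],cv2.getPerspectiveTransform(src,dst),(n,n),flags=cv2.INTER_CUBIC)
O={"fan":(.438,-.25,.028),"motor":(.593,-.01,.034),"thick_capacitor":(.574,-.13,.046),"transformer":(.433,-.355,.037)}
rows=[]
for c,p in P.items():
    r=[]
    for n,(x,y,z) in O.items():
        im=patch(p,x,y,z,.04,200); cv2.line(im,(100,0),(100,8),(255,0,0));cv2.line(im,(0,100),(8,100),(255,0,0)); r.append(im)
        for m in arm.masks_of(p,n)[:2]:
            q=np.argwhere(m["pixels"])[:,::-1]
            if len(q)<20: continue
            W=np.float32([ray(p,u,v,z if c=="top" else z/2)[:2]*1000 for u,v in q])
            print(c,n,round(m["score"],2),len(q),q.mean(0),[np.round(t,1) for t in cv2.minAreaRect(W)])
    rows.append(np.hstack(r))
cv2.imwrite("pics/obj.png",np.vstack(rows)[:,:,::-1])
cv2.imwrite("pics/case.png",patch(P["top"],.505,.253,.031,.16,600)[:,:,::-1])
E
python3 yaw.py
```

```text
top fan 0.69 323 [340.006 234.681] [array([ 437. , -248.5]), array([44.6, 44.1]), np.float64(53.1)]
top motor 0.85 359 [244.159 171.875] [array([588.6, -10.2]), array([50.5, 47.8]), np.float64(27.5)]
top thick_capacitor 0.61 200 [291.89  179.515] [array([ 569.3, -127.9]), array([32.8, 40.2]), np.float64(45.7)]
top transformer 0.78 289 [383.495 236.54 ] [array([ 434.3, -352. ]), array([41. , 45.8]), np.float64(0.9)]
side fan 0.66 332 [346.241 172.904] [array([ 438.2, -252.2]), array([53. , 63.8]), np.float64(51.3)]
side motor 0.62 430 [235.044 192.584] [array([591.9,  -8.7]), array([48.5, 77.4]), np.float64(44.5)]
side thick_capacitor 0.52 284 [274.345 169.162] [array([ 573.5, -131.2]), array([33.2, 81.6]), np.float64(42.3)]
side thick_capacitor 0.52 271 [370.852 152.461] [array([ 432.1, -351. ]), array([43.4, 71.8]), np.float64(20.5)]
side transformer 0.53 289 [370.976 152.647] [array([ 433.3, -355.9]), array([43.6, 75.2]), np.float64(20.5)]
```

View pics/obj.png

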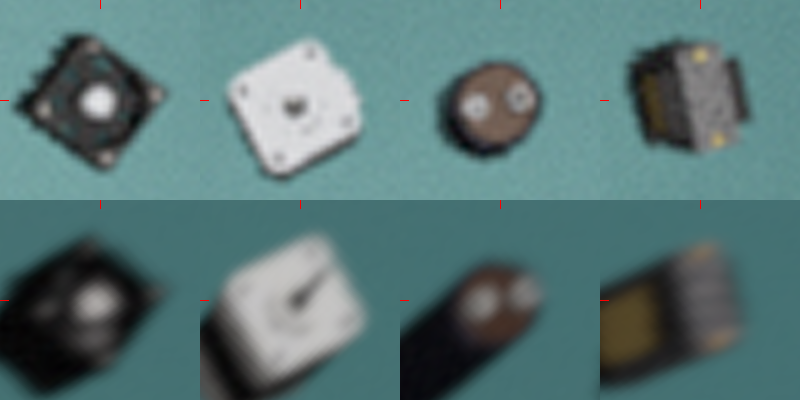

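View pics/case.png

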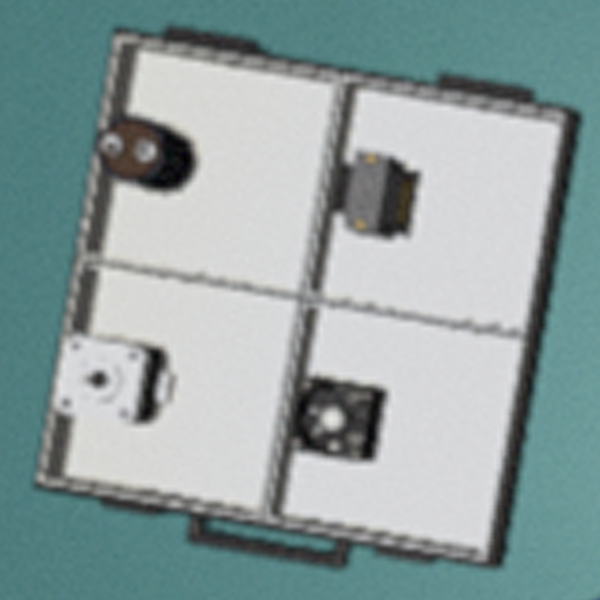

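Rectified views give these poses (angle is the long/edge axis, mod 90 or 180):

| Part | x, y (m) | Angle |
|---|---|---|
| Fan | .437, -.249 | 52° |
| Motor | .589, -.0085 | 30° |
| Thick capacitor | .572, -.129 | – |
| Transformer | .434, -.357 | core axis 15° |

The case centre is at (.506, .250) with yaw -9.5°. The inserts are thick capacitor (far left), transformer (far right), motor (near left) and fan (near right). I still have to find which side the motor's socket is on, so I'll do that while computing the first move.

```bash
cat >> h.py <<'E'
def go(*tg):
    """tool-frame shift (mm) and turn (deg) from now to each (x,y,z,closing angle deg)"""
    s=arm.sense(); M=R.from_rotvec(s["ee_rot"]).as_matrix(); a0=np.degrees(np.arctan2(M[1,1],M[0,1]))
    print("t",s["time_s"],"tcp",np.round(s["ee_pos"],4),"ang",round(a0,1),"gap",round(s["finger_gap"],4),"q7",round(s["joint_pos"][6],2))
    for x,y,z,a in tg:
        t=-((a-a0+90)%180-90); print(np.round(M.T@(np.array([x,y,z])-s["ee_pos"])*1000,1),round(t,1))
E
python3 - <<'E'
from h import *
p=arm.get_image("side")
cv2.imwrite("pics/m.png",cv2.resize(p["img"][160:225,200:275,::-1],None,fx=8,fy=8,interpolation=cv2.INTER_CUBIC))
go((.434,-.357,.12,15),(.434,-.357,.006,15))
E
```

```text
t 1.65 tcp [ 0.2581 -0.5692  0.2227] ang -65.6 gap 0.0876 q7 -0.08
[ 247.8 -120.6  102.6] -80.6
[ 247.8 -120.6  216.6] -80.6
```

View pics/m.png

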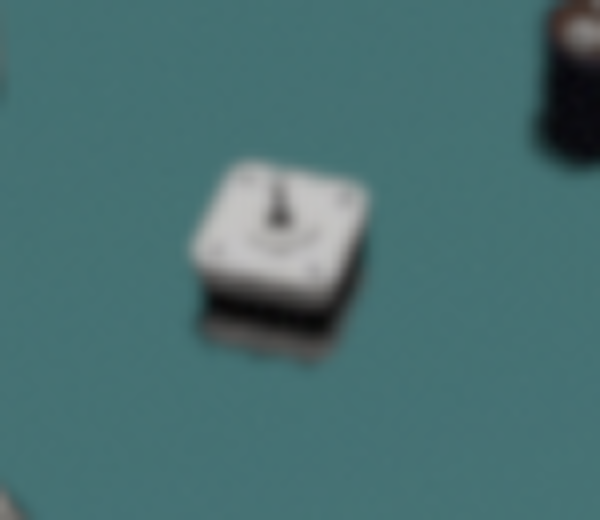

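No socket shows on the two faces visible from the side (120° and 210°). The top crop shows a bulge on the 300° face, so the socket is there and I'll grip the motor along 30°. First I'll go above the transformer.

Request:
carry_out(
  plan="70 25 -12 10 -8; 70 50 -24 20 -16; 70 75 -36 30 -24; 70 100 -48 40 -32; 70 125 -60 50 -40; 70 150 -72 60 -48; 70 175 -84 70 -56; 70 200 -96 80 -64; 70 225 -108 91 -72; 70 248 -121 103 -80.6",
)

```text
time_s: 2.65
ee_pos: [0.4351, -0.3558, 0.1196]
ee_rot: [1.905, 2.497, 0.0]
contact_force: [0.1, -0.5, 0.1]
finger_gap: 0.0698
gripper_force: 0.0
```

```bash
python3 - <<'E'
from h import *
go((.434,-.357,.006,15))
p=arm.get_image("side")
cv2.imwrite("pics/t1.png",cv2.resize(p["img"][90:210,310:440,::-1],None,fx=4,fy=4,interpolation=cv2.INTER_CUBIC))
E
```

```text
t 2.65 tcp [ 0.4351 -0.3558  0.1196] ang 15.3 gap 0.0698 q7 0.68
[ -0.8  -1.4 113.6] 0.3
```

View pics/t1.png

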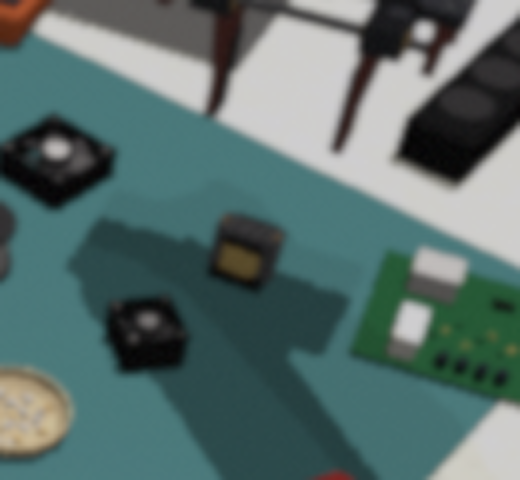

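The gripper is above and straddling the transformer, so I'll descend and close.

Request:
carry_out(
  plan="70 0 0 25 0; 70 0 -1 55 0; 70 0 -1 85 0; 70 0 -1 105 0; 70 0 -1 113 0; 70 0 -1 113 0; 35 0 -1 113 0; 35 0 -1 113 0; 35 0 -1 113 0; 35 0 -1 113 0",
)

```text
time_s: 3.7
ee_pos: [0.4336, -0.3572, 0.0075]
ee_rot: [1.912, 2.491, 0.0]
contact_force: [-1.7, -0.2, 4.4]
finger_gap: 0.0421
gripper_force: 30.1
```

```bash
python3 - <<'E'
from h import *
print(arm.sense()["gripper_force"])
go((.434,-.357,.15,15),(.552,.156,.15,-9.5),(.552,.156,.013,-9.5))
E
```

```text
30.061798095703125
t 3.7 tcp [ 0.4336 -0.3572  0.0075] ang 15.0 gap 0.0421 q7 0.6
[-1.000e-01  6.000e-01 -1.425e+02] -0.0
[ 464.9  247.2 -142.8] 24.5
[465.1 247.1  -5.8] 24.5
```

Request:
carry_out(
  plan="35 0 0 -20 0; 35 0 0 -60 0; 35 0 0 -105 0; 35 20 10 -140 0; 35 55 29 -143 3; 35 95 50 -143 6; 35 135 72 -143 9; 35 175 93 -143 12; 35 215 114 -143 15; 35 255 136 -143 18",
)

```text
time_s: 4.7
ee_pos: [0.4983, -0.0737, 0.1499]
ee_rot: [2.281, 2.159, -0.0]
contact_force: [0.8, 0.0, -2.0]
finger_gap: 0.0417
gripper_force: 30.0
```

```bash
python3 - <<'E'
from h import *
go((.552,.156,.15,-9.5),(.552,.156,.0145,-9.5))
E
```

```text
t 4.7 tcp [ 0.4983 -0.0737  0.1499] ang -3.2 gap 0.0417 q7 -0.17
[ 2.323e+02  4.100e+01 -2.000e-01] 6.3
[232.4  41.  135.3] 6.3
```

Request:
carry_out(
  plan="35 43 8 0 1; 35 86 15 0 2; 35 129 23 0 3; 35 172 31 0 4; 35 210 37 0 5; 35 228 40 0 6; 35 232 41 0 6.3; 35 232 41 20 6.3; 35 232 41 45 6.3; 35 232 41 70 6.3",
)

```text
time_s: 5.7
ee_pos: [0.5517, 0.1522, 0.0791]
ee_rot: [2.395, 2.031, -0.0]
contact_force: [1.0, -0.1, -1.5]
finger_gap: 0.0418
gripper_force: 30.0
```

```bash
python3 - <<'E'
from h import *
go((.552,.156,.0145,-9.5))
p=arm.get_image("top")
a=cv2.resize(p["img"][130:270,70:210,::-1],(560,560),interpolation=cv2.INTER_CUBIC)
cv2.imwrite("pics/t2.png",a)
E
```

```text
t 5.7 tcp [0.5517 0.1522 0.0791] ang -9.4 gap 0.0418 q7 -0.78
[ 3.8 -0.4 64.6] 0.1
```

View pics/t2.png

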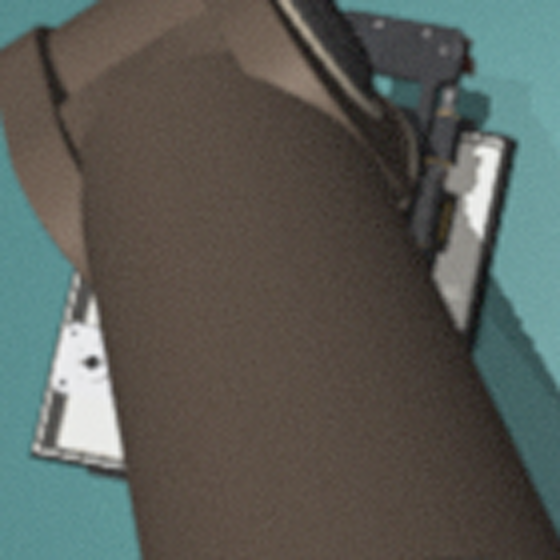

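The arm hides most of the case, but the gripper and transformer hang in the free half of the far-right insert. I'll lower it gently.

Request:
carry_out(
  plan="35 2 0 15 0; 35 3 0 30 0; 35 3 0 43 0; 35 3 0 52 0; 35 3 0 58 0; 35 3 0 61 0; 35 3 0 63 0; 35 3 0 64 0; 35 3 0 64 0; 35 3 0 64 0",
)

```text
time_s: 6.75
ee_pos: [0.5523, 0.1572, 0.016]
ee_rot: [2.394, 2.034, 0.001]
contact_force: [-0.4, -0.2, -2.4]
finger_gap: 0.0421
gripper_force: 30.0
```

Request:
carry_out(
  plan="35 0 0 1 0; 35 0 0 2 0; 35 0 0 2.5 0; 35 0 0 2.5 0; 60 0 0 2.5 0; 60 0 0 2.5 0; 60 0 0 2.5 0; 60 0 0 -15 0; 60 0 0 -50 0; 60 0 0 -95 0",
)

```text
time_s: 7.75
ee_pos: [0.5508, 0.1568, 0.11]
ee_rot: [-2.393, -2.033, 0.005]
contact_force: [0.5, -0.6, -0.1]
finger_gap: 0.0598
gripper_force: 0.0
```

```bash
python3 - <<'E'
from h import *
go((.552,.156,.13,-9.5),(.437,-.249,.12,-38),(.437,-.249,.006,-38))
E
```

```text
t 7.75 tcp [0.5508 0.1568 0.11  ] ang -9.3 gap 0.0598 q7 -0.76
[ -0.6   1.3 -20. ] 0.2
[-418.8  -46.8   -9.2] 28.7
[-418.7  -46.4  104.8] 28.7
```

Request:
carry_out(
  plan="70 -15 -2 -20 2; 70 -60 -7 -20 5; 70 -105 -12 -20 8; 70 -150 -17 -20 11; 70 -195 -22 -20 14; 70 -240 -27 -20 17; 70 -285 -32 -20 20; 70 -330 -37 -20 23; 70 -375 -42 -20 26; 70 -419 -47 -9 28.7",
)

```text
time_s: 8.75
ee_pos: [0.4381, -0.251, 0.1208]
ee_rot: [2.823, 1.373, 0.003]
contact_force: [1.1, -0.2, -0.4]
finger_gap: 0.0698
gripper_force: 0.0
```

```bash
python3 - <<'E'
from h import *
p=arm.get_image("top"); 
for n in("transformer","fan"): print(n,[(round(d["score"],2),np.round(world(p,d["centre"]),3)) for d in arm.spot_point(p,n)[:3]])
cv2.imwrite("pics/t3.png",cv2.resize(p["img"][130:270,70:210,::-1],(560,560),interpolation=cv2.INTER_CUBIC))
go((.437,-.249,.12,-38),(.437,-.249,.006,-38))
E
```

```text
transformer [(0.7, array([0.549, 0.158, 0.006])), (0.31, array([0.434, 0.198, 0.001]))]
fan [(0.45, array([ 0.439, -0.251, -0.002]))]
t 8.9 tcp [ 0.4362 -0.2515  0.119 ] ang -38.3 gap 0.07 q7 -0.35
[ 2.5 -0.9 -1. ] -0.3
[  2.6  -0.8 113. ] -0.3
```

View pics/t3.png

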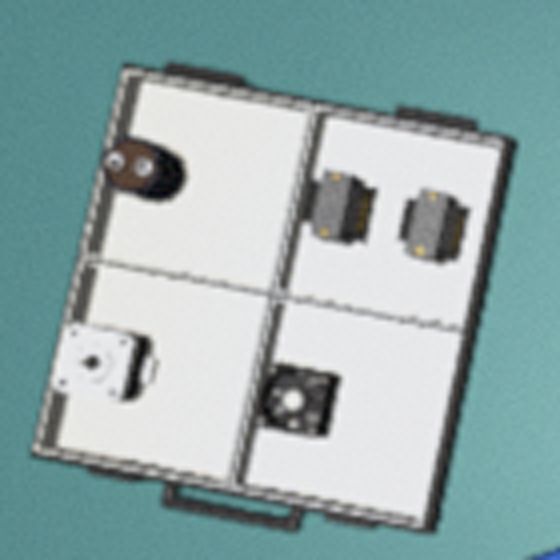

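The transformer stands upright in its insert at crop (435,225), beside its mate. Next is the fan.

Request:
carry_out(
  plan="70 1 0 25 0; 70 2 -1 55 0; 70 2 -1 85 0; 70 2 -1 105 0; 70 2 -1 113 0; 70 2 -1 113 0; 33 2 -1 113 0; 33 2 -1 113 0; 33 2 -1 113 0; 33 2 -1 113 0",
)

```text
time_s: 9.9
ee_pos: [0.4388, -0.2468, 0.0074]
ee_rot: [2.823, 1.376, 0.001]
contact_force: [-0.2, -0.3, 0.1]
finger_gap: 0.0415
gripper_force: 0.2
```

```bash
python3 - <<'E'
from h import *
go((.432,.176,.15,-9.5),(.432,.176,.0135,-9.5))
E
```

```text
t 9.9 tcp [ 0.4388 -0.2468  0.0074] ang -38.0 gap 0.0415 q7 -0.43
[ 329.  -265.6 -142.9] -28.5
[ 328.9 -265.8   -6.4] -28.5
```

Request:
carry_out(
  plan="33 0 0 0 0; 33 0 0 0 0; 33 0 0 0 0; 33 0 0 -20 0; 33 0 0 -60 0; 33 0 0 -105 0; 33 15 -12 -135 -2; 33 46 -37 -143 -5; 33 80 -65 -143 -8; 33 114 -92 -143 -11",
)

```text
time_s: 10.9
ee_pos: [0.4358, -0.0989, 0.1503]
ee_rot: [2.677, 1.642, 0.001]
contact_force: [1.3, 0.8, -0.9]
finger_gap: 0.04
gripper_force: 30.0
```

```bash
python3 - <<'E'
from h import *
go((.432,.176,.15,-9.5),(.432,.176,.0145,-9.5))
E
```

```text
t 10.9 tcp [ 0.4358 -0.0989  0.1503] ang -27.0 gap 0.04 q7 -0.47
[ 2.433e+02 -1.280e+02  1.000e-01] -17.5
[ 243.3 -128.2  135.6] -17.5
```

Request:
carry_out(
  plan="33 37 -20 0 -3; 33 74 -39 0 -6; 33 111 -58 0 -9; 33 148 -78 0 -12; 33 185 -97 0 -14; 33 220 -116 0 -16; 33 238 -125 0 -17.5; 33 242 -128 15 -17.5; 33 242 -128 40 -17.5; 33 242 -128 70 -17.5",
)

```text
time_s: 11.9
ee_pos: [0.4325, 0.1742, 0.0795]
ee_rot: [2.397, 2.03, 0.003]
contact_force: [0.7, 0.2, -0.7]
finger_gap: 0.0397
gripper_force: 30.0
```

```bash
python3 - <<'E'
from h import *
go((.432,.176,.0145,-9.5))
E
```

```text
t 11.9 tcp [0.4325 0.1742 0.0795] ang -9.5 gap 0.0397 q7 -0.94
[ 1.6 -0.9 65. ] 0.0
```

Request:
carry_out(
  plan="33 1 0 15 0; 33 1 0 30 0; 33 1 0 43 0; 33 1 0 52 0; 33 1 0 58 0; 33 1 0 61 0; 33 1 0 63 0; 33 1 0 64 0; 33 1 0 65 0; 33 1 0 65.5 0",
)

```text
time_s: 12.9
ee_pos: [0.4323, 0.1747, 0.0143]
ee_rot: [2.398, 2.029, 0.001]
contact_force: [-0.2, 0.2, -1.1]
finger_gap: 0.0399
gripper_force: 30.0
```

Request:
carry_out(
  plan="33 0 0 0.5 0; 33 0 0 0.5 0; 33 0 0 0.5 0; 57 0 0 0.5 0; 57 0 0 0.5 0; 57 0 0 0.5 0; 57 0 0 0.5 0; 57 0 0 -15 0; 57 0 0 -50 0; 57 0 0 -98 0",
)

```text
time_s: 13.9
ee_pos: [0.4305, 0.1742, 0.1117]
ee_rot: [-2.396, -2.029, 0.006]
contact_force: [0.9, 0.2, -0.2]
finger_gap: 0.0569
gripper_force: 0.0
```

```bash
python3 - <<'E'
from h import *
go((.432,.176,.14,-9.5),(.572,-.129,.14,-48),(.572,-.129,.12,-48),(.589,-.0085,.14,30))
E
```

```text
t 13.9 tcp [0.4305 0.1742 0.1117] ang -9.5 gap 0.0569 q7 -0.9
[  2.    1.  -28.3] 0.0
[-275.8  189.3  -28.6] 38.5
[-275.7  189.4   -8.6] 38.5
[-154.1  186.3  -28.8] -39.5
```

The thick capacitor is round, so no turn is needed.

Request:
carry_out(
  plan="65 -5 3 -28 0; 65 -40 27 -28 0; 65 -76 52 -28 0; 65 -112 77 -28 0; 65 -148 101 -28 0; 65 -184 126 -28 0; 65 -220 151 -28 0; 65 -250 172 -28 0; 65 -270 185 -20 0; 65 -276 189 -9 0",
)

```text
time_s: 14.9
ee_pos: [0.5736, -0.132, 0.1208]
ee_rot: [2.401, 2.024, -0.0]
contact_force: [-0.2, -0.9, 0.2]
finger_gap: 0.065
gripper_force: 0.0
```

```bash
python3 - <<'E'
from h import *
p=arm.get_image("top"); 
for n in("fan","thick_capacitor","motor"): print(n,[(round(d["score"],2),np.round(world(p,d["centre"]),3)) for d in arm.spot_point(p,n)[:3]])
cv2.imwrite("pics/t4.png",cv2.resize(p["img"][130:270,70:210,::-1],(560,560),interpolation=cv2.INTER_CUBIC))
go((.572,-.129,.010,-9.5))
E
```

```text
fan [(0.79, array([0.431, 0.173, 0.006]))]
thick_capacitor []
motor [(0.64, array([ 0.593, -0.014, -0.   ]))]
t 15.1 tcp [ 0.5721 -0.1268  0.1207] ang -9.4 gap 0.0653 q7 -0.25
[ -2.3   0.4 110.7] 0.1
```

View pics/t4.png

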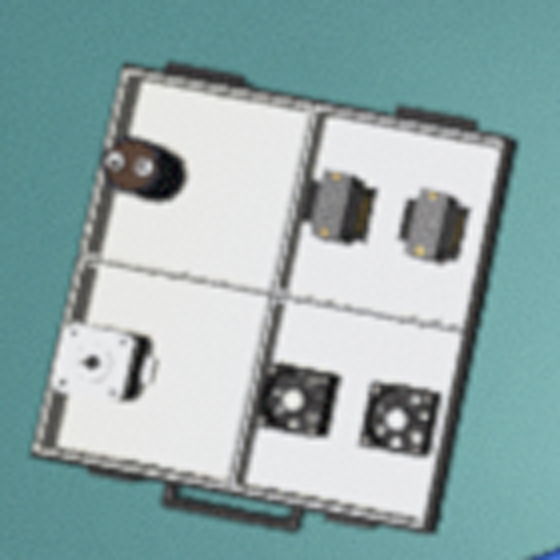

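The fan lies flat in its insert at crop (400,418). Now I'll grasp the capacitor.

Request:
carry_out(
  plan="65 -1 0 20 0; 65 -2 0 45 0; 65 -2 0 70 0; 65 -2 0 92 0; 65 -2 0 106 0; 65 -2 0 110 0; 65 -2 0 110 0; 28 -2 0 110 0; 28 -2 0 110 0; 28 -2 0 110 0",
)

```text
time_s: 16.1
ee_pos: [0.5731, -0.1309, 0.012]
ee_rot: [2.397, 2.029, 0.001]
contact_force: [1.0, 0.3, 0.4]
finger_gap: 0.0444
gripper_force: 0.0
```

Request:
carry_out(
  plan="28 0 0 0 0; 28 0 0 0 0; 28 0 0 0 0; 28 0 0 0 0; 28 0 0 0 0; 28 0 0 -15 0; 28 0 0 -40 0; 28 0 0 -75 0; 28 0 0 -115 0; 28 0 0 -140 0",
)

```text
time_s: 17.1
ee_pos: [0.5733, -0.1305, 0.1547]
ee_rot: [2.396, 2.029, 0.003]
contact_force: [0.7, 0.4, -1.0]
finger_gap: 0.0358
gripper_force: 30.0
```

```bash
python3 - <<'E'
from h import *
go((.572,.276,.15,-9.5),(.572,.276,.0175,-9.5))
E
```

```text
t 17.1 tcp [ 0.5733 -0.1305  0.1547] ang -9.5 gap 0.0358 q7 -0.23
[400.7 -68.3   4.6] 0.0
[400.7 -68.7 137.1] 0.0
```

Request:
carry_out(
  plan="28 30 -5 0 0; 28 75 -13 0 0; 28 120 -20 0 0; 28 165 -28 0 0; 28 210 -36 0 0; 28 255 -43 0 0; 28 300 -51 0 0; 28 345 -59 0 0; 28 385 -66 0 0; 28 400 -68 5 0",
)

```text
time_s: 18.1
ee_pos: [0.5701, 0.2809, 0.1476]
ee_rot: [-2.39, -2.035, -0.004]
contact_force: [0.1, 1.1, -0.9]
finger_gap: 0.0358
gripper_force: 30.0
```

Request:
carry_out(
  plan="28 0 0 0 0; 28 0 0 10 0; 28 0 0 30 0; 28 0 0 55 0; 28 0 0 80 0; 28 0 0 98 0; 28 0 0 112 0; 28 0 0 120 0; 28 0 0 124 0; 28 0 0 126 0",
)

```text
time_s: 19.1
ee_pos: [0.5719, 0.2747, 0.0203]
ee_rot: [2.398, 2.029, 0.001]
contact_force: [0.2, -0.2, -0.6]
finger_gap: 0.0354
gripper_force: 30.0
```

```bash
python3 - <<'E'
from h import *
go((.572,.276,.0175,-9.5))
E
```

```text
t 19.1 tcp [0.5719 0.2747 0.0203] ang -9.5 gap 0.0354 q7 -1.01
[ 1.3 -0.2  2.8] -0.0
```

Request:
carry_out(
  plan="28 0 0 1 0; 28 0 0 2 0; 28 0 0 3 0; 28 0 0 3 0; 28 0 0 3 0; 28 0 0 3 0; 28 0 0 3 0; 28 0 0 3 0; 28 0 0 3 0; 28 0 0 3 0",
)

```text
time_s: 20.1
ee_pos: [0.5719, 0.2752, 0.0177]
ee_rot: [2.398, 2.03, 0.001]
contact_force: [-2.0, 0.2, 5.6]
finger_gap: 0.0354
gripper_force: 30.0
```

Upward force shows it is touching the floor, so I'll release and rise.

Request:
carry_out(
  plan="52 0 0 0 0; 52 0 0 0 0; 52 0 0 0 0; 52 0 0 0 0; 52 0 0 -5 0; 52 0 0 -20 0; 52 0 0 -45 0; 52 0 0 -75 0; 52 0 0 -105 0; 52 0 0 -125 0",
)

```text
time_s: 21.1
ee_pos: [0.5723, 0.2757, 0.1459]
ee_rot: [2.397, 2.029, 0.005]
contact_force: [0.3, -0.2, 0.1]
finger_gap: 0.0522
gripper_force: 0.0
```

```bash
python3 - <<'E'
from h import *
go((.589,-.0085,.14,30))
E
```

```text
t 21.1 tcp [0.5723 0.2757 0.1459] ang -9.5 gap 0.0522 q7 -0.94
[-277.6   63.4    5.5] -39.5
```

Request:
carry_out(
  plan="70 -20 5 0 -2; 70 -55 13 0 -6; 70 -90 21 0 -11; 70 -125 29 0 -16; 70 -160 37 0 -21; 70 -195 45 0 -26; 70 -230 53 0 -31; 70 -260 59 5 -36; 70 -277 63 5 -39.5; 70 -277 63 5 -39.5",
)

```text
time_s: 22.1
ee_pos: [0.5883, -0.0123, 0.138]
ee_rot: [1.576, 2.716, -0.002]
contact_force: [-0.1, -0.2, -0.6]
finger_gap: 0.0698
gripper_force: 0.0
```

```bash
python3 - <<'E'
from h import *
p=arm.get_image("top"); q=arm.get_image("side")
for n in("thick_capacitor",): print(n,[(round(d["score"],2),np.round(world(p,d["centre"]),3)) for d in arm.spot_point(p,n)[:3]])
a=cv2.resize(p["img"][130:270,70:210,::-1],(400,400),interpolation=cv2.INTER_CUBIC)
b=cv2.resize(q["img"][130:230,190:290,::-1],(400,400),interpolation=cv2.INTER_CUBIC)
cv2.imwrite("pics/t5.png",np.hstack([a,b]))
go((.589,-.0085,.007,30))
E
```

```text
thick_capacitor [(0.55, array([0.576, 0.274, 0.005])), (0.51, array([0.431, 0.2  , 0.003]))]
t 22.25 tcp [ 0.5881 -0.0071  0.1381] ang 30.0 gap 0.0696 q7 0.14
[-1.600e+00 -1.000e-01  1.311e+02] -0.0
```

View pics/t5.png

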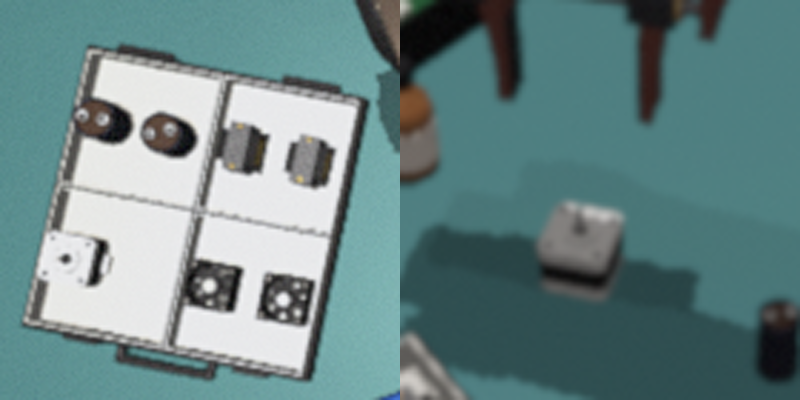

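The capacitor stands upright in its insert at crop (168,133), and the fingers straddle the motor. I'll descend.

Request:
carry_out(
  plan="70 -1 0 20 0; 70 -1 0 45 0; 70 -1 0 70 0; 70 -1 0 95 0; 70 -1 0 115 0; 70 -1 0 127 0; 70 -1 0 131 0; 70 -1 0 131 0; 35 -1 0 131 0; 35 -1 0 131 0",
)

```text
time_s: 23.25
ee_pos: [0.5892, -0.0094, 0.0072]
ee_rot: [1.571, 2.719, 0.001]
contact_force: [0.1, -0.1, 0.1]
finger_gap: 0.0577
gripper_force: 0.0
```

Request:
carry_out(
  plan="35 0 0 0 0; 35 0 0 0 0; 35 0 0 0 0; 35 0 0 0 0; 35 0 0 0 0; 35 0 0 -15 0; 35 0 0 -40 0; 35 0 0 -75 0; 35 0 0 -115 0; 35 0 0 -143 0",
)

```text
time_s: 24.25
ee_pos: [0.5881, -0.0095, 0.1518]
ee_rot: [1.571, 2.72, -0.0]
contact_force: [0.4, -0.3, -2.8]
finger_gap: 0.042
gripper_force: 30.0
```

```bash
python3 - <<'E'
from h import *
go((.452,.296,.15,-9.5),(.452,.296,.0145,-9.5))
E
```

```text
t 24.25 tcp [ 0.5881 -0.0095  0.1518] ang 30.0 gap 0.042 q7 0.15
[332.7  34.9   1.7] 39.5
[332.7  34.9 137.2] 39.5
```

Request:
carry_out(
  plan="35 20 2 0 2; 35 58 6 0 6; 35 96 10 0 11; 35 134 14 0 16; 35 172 18 0 21; 35 210 22 0 26; 35 248 26 0 31; 35 286 30 0 35; 35 320 34 0 38; 35 332 35 5 39.5",
)

```text
time_s: 25.25
ee_pos: [0.4502, 0.2993, 0.1452]
ee_rot: [-2.394, -2.032, -0.001]
contact_force: [-0.6, 0.1, -2.2]
finger_gap: 0.0418
gripper_force: 30.0
```

Request:
carry_out(
  plan="35 0 0 0 0; 35 0 0 10 0; 35 0 0 30 0; 35 0 0 55 0; 35 0 0 80 0; 35 0 0 98 0; 35 0 0 112 0; 35 0 0 120 0; 35 0 0 125 0; 35 0 0 127 0",
)

```text
time_s: 26.25
ee_pos: [0.4531, 0.2954, 0.0171]
ee_rot: [2.398, 2.029, 0.0]
contact_force: [-1.0, -0.2, -2.0]
finger_gap: 0.0417
gripper_force: 30.0
```

```bash
python3 - <<'E'
from h import *
go((.452,.296,.0135,-9.5))
E
```

```text
t 26.25 tcp [0.4531 0.2954 0.0171] ang -9.5 gap 0.0417 q7 -1.21
[ 0.4 -1.2  3.6] -0.0
```

Request:
carry_out(
  plan="35 0 0 1 0; 35 0 0 2 0; 35 0 0 3 0; 35 0 0 3.5 0; 35 0 0 3.5 0; 35 0 0 3.5 0; 35 0 0 3.5 0; 35 0 0 3.5 0; 35 0 0 3.5 0; 35 0 0 3.5 0",
)

```text
time_s: 27.25
ee_pos: [0.4528, 0.2956, 0.0136]
ee_rot: [2.398, 2.03, -0.0]
contact_force: [0.8, 0.0, -2.5]
finger_gap: 0.0415
gripper_force: 30.0
```

Request:
carry_out(
  plan="58 0 0 0 0; 58 0 0 0 0; 58 0 0 0 0; 58 0 0 0 0; 58 0 0 -5 0; 58 0 0 -20 0; 58 0 0 -45 0; 58 0 0 -75 0; 58 0 0 -105 0; 58 0 0 -135 0",
)

```text
time_s: 28.25
ee_pos: [0.4526, 0.2957, 0.1511]
ee_rot: [-2.398, -2.03, -0.001]
contact_force: [-0.1, -0.3, 0.8]
finger_gap: 0.0579
gripper_force: 0.0
```

Request:
carry_out(
  plan="58 -40 0 -10 0; 58 -80 0 -10 0; 58 -120 0 -10 0; 58 -160 0 -10 0; 58 -200 0 -10 0; 58 -240 0 -10 0; 58 -270 0 -10 0; 58 -280 0 -10 0; 58 -280 0 -10 0; 58 -280 0 -10 0",
)

```text
time_s: 29.25
ee_pos: [0.4071, 0.0207, 0.1592]
ee_rot: [2.397, 2.03, 0.002]
contact_force: [-0.2, -0.9, 0.1]
finger_gap: 0.0577
gripper_force: 0.0
```

```bash
python3 - <<'E'
from h import *
p=arm.get_image("top"); q=arm.get_image("side")
for n in N[:6]: print(n,[(round(d["score"],2),np.round(world(p,d["centre"]),3)) for d in arm.spot_point(p,n)[:2]])
a=cv2.resize(p["img"][130:270,70:210,::-1],(400,400),interpolation=cv2.INTER_CUBIC)
b=cv2.resize(q["img"][200:370,80:250,::-1],(400,400),interpolation=cv2.INTER_CUBIC)
cv2.imwrite("pics/t6.png",np.hstack([a,b]))
E
```

```text
fan [(0.46, array([0.432, 0.171, 0.005]))]
motor [(0.89, array([0.454, 0.294, 0.004])), (0.36, array([0.458, 0.326, 0.001]))]
thick_capacitor [(0.75, array([0.577, 0.275, 0.007])), (0.47, array([ 0.583, -0.353, -0.008]))]
transformer [(0.74, array([0.549, 0.16 , 0.009]))]
large_fan [(0.71, array([ 0.584, -0.35 , -0.003]))]
slim_capacitor [(0.65, array([ 0.456, -0.033, -0.001])), (0.41, array([0.457, 0.292, 0.007]))]
```

View pics/t6.png

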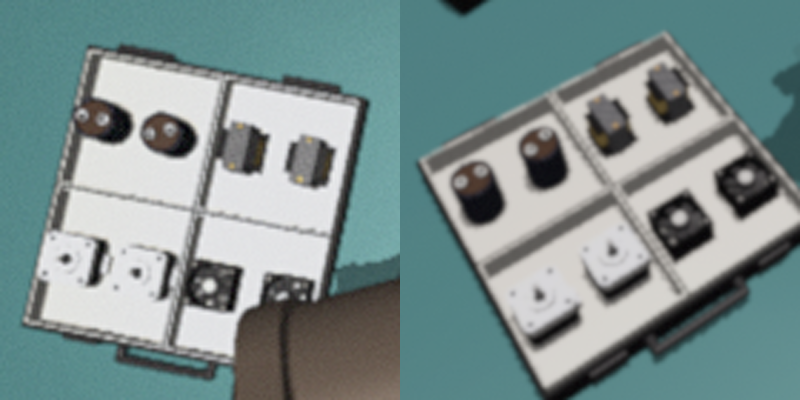

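All four spares stand upright beside their mates, and the two look-alikes haven't moved.

```bash
python3 -c "
from workcell import arm
print(arm.finish_job())"
```

```text
the job is handed in; nothing more can be done
None
```

The job is handed in after about 29 s of robot time: the last pictures show the fan, motor, thick capacitor and transformer upright beside their mates, and the large fan and slim capacitor where they stood; the hand-in returned no verdict.

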